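# Sweep the disc sinkers off the tackle shelf into the lure tin

## Task

Four lead disc sinkers lie scattered on the oak tackle shelf. With your fingertips, sweep them along the board and out through the opening in the rail at the end where the zinc tin stands, so that all four drop into the tin. Only push them, gently: do not pinch or lift them, and leave the tin, reel, ferrule, net gauge and tongs where they are.

Things in the scene. Friction and masses are not known exactly. Their poses are not given: they have to be found in the camera images.
- shelf: Low fixed oak shelf on the bench. Origin on the bench under its centre; x from its front (robot side) to its back, y along it. Flat board 280 (x) by 340 mm (y), top at z = 0.075, ends at y = +-0.170. Dark rail 16 mm high along front and back, inner faces at x = -0.128 and 0.128. Sinkers start within x = -0.105 to 0.002, y = +-0.11; bystanders stand behind x = 0.05.
- open_left (a point): Middle of the opening in the rail at the shelf's +y end, at board-top height on the board's very edge (shelf x = -0.053, y = 0.170). Each opening is 150 mm wide, from the front rail to shelf x = 0.022, flush with the board; the rest of the end has a rail 12 mm thick, 16 mm high. Axes as the shelf's.
- open_right (a point): The same at the shelf's -y end (shelf y = -0.170).
- tin: Open dull zinc tin, loose on the bench at either end of the shelf (see which), outside the opening, its near edge tucked 5 to 15 mm under the board. 190 (x) by 150 (y) by 45 mm high, walls 3 mm, 0.42 kg; rim 30 mm below the board's top. Origin at the centre of its underside; axes nearly parallel to the shelf's. Catches what goes over that end through the opening.
- sinker1: One of four like lead disc sinkers: dull dark grey flat disc, 30 mm diameter, 10 mm thick, about 80 g, small brass-bushed hole. Origin at the disc's centre (5 mm above what it lies flat on), z along its axis. Starts flat on the board, centre z = 0.080. Slides when pushed, does not roll; once its centre is past the board's end it tips and drops into the tin.
- sinker2: One of four like lead disc sinkers: dull dark grey flat disc, 30 mm diameter, 10 mm thick, about 80 g, small brass-bushed hole. Origin at the disc's centre (5 mm above what it lies flat on), z along its axis. Starts flat on the board, centre z = 0.080. Slides when pushed, does not roll; once its centre is past the board's end it tips and drops into the tin.
- sinker3: One of four like lead disc sinkers: dull dark grey flat disc, 30 mm diameter, 10 mm thick, about 80 g, small brass-bushed hole. Origin at the disc's centre (5 mm above what it lies flat on), z along its axis. Starts flat on the board, centre z = 0.080. Slides when pushed, does not roll; once its centre is past the board's end it tips and drops into the tin.
- sinker4: One of four like lead disc sinkers: dull dark grey flat disc, 30 mm diameter, 10 mm thick, about 80 g, small brass-bushed hole. Origin at the disc's centre (5 mm above what it lies flat on), z along its axis. Starts flat on the board, centre z = 0.080. Slides when pushed, does not roll; once its centre is past the board's end it tips and drops into the tin.
- reel: Bystander: bronze trolling reel with side brake lever on an oak rest, loose on the bench at the other end of the shelf, 105 mm (x) by 86 mm (y) by 118 mm high, 0.95 kg. Origin at the centre of its underside.
- ferrule: Bystander: brass rod ferrule standing upright on the board behind the sinkers, 19 mm in diameter at the foot, 48 mm tall, 50 g, tips easily. Origin at the centre of its foot.
- gauge: Bystander: flat carved pine net gauge lying near the back rail, 26 mm by 98 mm by 8 mm (long along its y), 20 g. Origin on its underside near the middle.
- tongs: Bystander: aluminium fish-gripping tongs lying near the back rail, 34 mm by 176 mm by 11 mm (long along its y), 110 g. Origin on the underside at the middle.
Mind the look-alikes: they are no part of the job. Of the things that look like the tin, the larger one is meant.

How it is judged:
At the end, for the whole second after the job is handed in: All four sinkers lie at rest inside the tin (centres within its walls, below 40 mm above its underside); the tin, reel, ferrule, gauge and tongs are within 15 mm of where they started and the ferrule still stands (x of sinker1 in the frame of tin between -0.093 and 0.093 m and y of sinker1 in the frame of tin between -0.073 and 0.073 m and z of sinker1 in the frame of tin between 0 and 0.04 m and linear speed of each of sinker1, sinker2, sinker3, sinker4 below 0.03 m/s and x of sinker2 in the frame of tin between -0.093 and 0.093 m and y of sinker2 in the frame of tin between -0.073 and 0.073 m and z of sinker2 in the frame of tin between 0 and 0.04 m and x of sinker3 in the frame of tin between -0.093 and 0.093 m and y of sinker3 in the frame of tin between -0.073 and 0.073 m and z of sinker3 in the frame of tin between 0 and 0.04 m and x of sinker4 in the frame of tin between -0.093 and 0.093 m and y of sinker4 in the frame of tin between -0.073 and 0.073 m and z of sinker4 in the frame of tin between 0 and 0.04 m and distance of each of tin, reel, ferrule, gauge, tongs from where it was at the start of the episode below 0.015 m and angle between ferrule's own z axis and vertical below 0.3 rad); the robot touches nothing.
It fails at once if a sinker is lifted (its centre more than 18 mm above the board's top) (height (world z) of any of sinker1, sinker2, sinker3, sinker4 above 0.093 m).
It fails at once if a sinker is carried out beyond the board's end in the air (((y of sinker1 in the frame of shelf above 0.205 m or y of sinker1 in the frame of shelf below -0.205 m) and height (world z) of sinker1 above 0.078 m) or ((y of sinker2 in the frame of shelf above 0.205 m or y of sinker2 in the frame of shelf below -0.205 m) and height (world z) of sinker2 above 0.078 m) or ((y of sinker3 in the frame of shelf above 0.205 m or y of sinker3 in the frame of shelf below -0.205 m) and height (world z) of sinker3 above 0.078 m) or ((y of sinker4 in the frame of shelf above 0.205 m or y of sinker4 in the frame of shelf below -0.205 m) and height (world z) of sinker4 above 0.078 m)).
It fails at once if a sinker is pinched or pressed hard (over 20 N from the fingers) (contact force between the fingers and sinker1 above 20 N or contact force between the fingers and sinker2 above 20 N or contact force between the fingers and sinker3 above 20 N or contact force between the fingers and sinker4 above 20 N).
It fails at once if the tin, reel, ferrule, net gauge or tongs are moved by more than 15 mm, or the ferrule is knocked over (distance of any of tin, reel, ferrule, gauge, tongs from where it was at the start of the episode above 0.015 m or angle between ferrule's own z axis and vertical above 0.3 rad).
It also fails if it takes over 58 s, if anything falls off the work surface, if the arm or the gripper's body presses on something with over 40 N, if the wrist force passes 120 N, or if a joint passes its speed limit or range.

## Robot

A 6-joint arm with a two-finger parallel gripper is mounted at the origin on the work surface. World frame = base frame: x ahead of the robot, y to its left, z up, the work surface at z = 0. Lengths are in m, angles in rad, forces in N, time in s.
With the tool pointing down it reaches from about 0.35 to 0.975 m from the base axis. Payload 4.9 kg.
Tool frame: the origin (TCP) lies on the centre line of the jaws, within the pads' length; the fingertips stand 25 mm ahead of it and the grasp point (between the pads) lies 6 mm ahead of it; z points along the fingers, y is the line along which they close (so a half turn about z gives the same grasp; the last joint's range is limited). The gripper opens to 85 mm and grips with 20 to 120 N. Pads are 22 mm wide; open, the fingers measure 114 mm over their backs; the gripper's body (76 mm by 85 mm) begins 54 mm behind the grasp point. The pads swing forward as they close: fully open they stand 13 mm farther back than shut.
Start: joints at [-1.401, 0.053, 1.613, -0, 1.476, -0.119], TCP at [0.178, -0.599, 0.256] pointing down, gripper open.
Joint ranges: [-3.01, 3.01], [-1.01, 2.22], [0.06, 2.58], [-1.02, 4.17], [0.09, 2.62], [-3.14, 3.14]. Speed limits (rad/s): [2.57, 2.57, 3.14, 3.14, 3.14, 3.14].

## Interface

Orientations are given as a unit quaternion [w, x, y, z].
In Python, from plant import state, grab_frame, get_calibration, job gives the robot as it stands. The module is installed in compiled form; this text tells all that it offers.
- The arm moves only by the tool move_arm, never from a script. Its argument "targets" is a list that holds one entry, the list of rows, each a list of 5 numbers: the opening in per cent of the stroke, from 0 (shut) to 100 (fully open), then the shift along the tool's x, y, z as a fraction of full scale, then the turn about the tool's z as a fraction of full scale. A call has 1 to 5 rows; each row shifts and turns the commanded pose from where the row before left it, along the tool's axes as they then stand; what a row does not reach is not made up. Full scale, the value 1, is 0.6 m for a shift and 6 degrees for a turn. A row lasts 1/12 s, in which the tool goes at most 41.7 mm and 7.16 degrees, less where a joint would pass 70% of its speed; a pose out of reach is approached as far as the arm can. A call with a number of a shift or a turn outside -1 to 1 is refused whole. A call with a gripper value outside its range is refused whole. The fingers move at their own pace and stop on an object; the grip force is fixed at half the most. Time passes only in rows, so rows that do not move let the fingers close. It gives the time, the measured TCP pose, the force, the opening and the grip force at its end, in the units of the state.
- state(): the state, without advancing time (a new reading comes with each control period).
- grab_frame(name): name is "side" or "top" or "wrist"; returns the picture (420x560x3 uint8, red, green, blue); there is no depth.
- get_calibration(name): a dict with "vertical_fov" (degrees; the focal length in pixels is half the picture's height over the tangent of half this angle, whatever the lens; pixels are square), "cx", "cy" (the principal point, pixels), "R" (3x3) and "t" (3): a world point X has camera coordinates R X + t. Camera axes: x right, y down, z forward; pixel columns grow to the right and rows downward; lengths in m; the calibration is good to about 2 mm. A picture is of the moment at which its call begins: read the wrist's pose just before it. get_calibration takes no time and is no camera call; for the wrist camera it gives the pose at the moment of the call.
- job.job_done(): hands the job in; it is judged then, once.
The state is a dict: "time": time; "joint_pos": joint angles; "joint_vel": joint speeds; "joint_efforts": joint torques, N m; "tool_pos": TCP position; "tool_rot": TCP orientation; "contact_force": force on the tool from outside, world axes, zero at the start; "ft_torque": the same for the moment, N m; "gripper_width": opening from 0.0 (shut) to 1.0 (fully open); "grasp_force": force on a finger pad.
Only numpy, scipy, OpenCV 4.12 (cv2) and the standard library are available. Lean on these libraries where they do the work, as an engineer would, in place of code of your own. Each camera call takes 0.05 s, during which the arm holds its last target. There are 200 camera calls.

## Working session

There is one attempt and no reset: what is moved stays moved. The work goes in short steps, Python scripts to look and compute and a tool call to move; the robot and the scene stay as the last step left them, time stands still between calls to the robot, and variables do not carry over. Pictures are saved under pics/ and viewed, at most 10 in all, crops included, and the job is handed in when it is done.

Besides the shell and the picture viewer there is one more tool, called after ">>>" by a JSON object that holds its "api" and its "payload", one argument or row to a line. move_arm: Moves the arm, as the interface text tells. Shift numbers are shares of 0.6 m and turn numbers shares of 6 degrees, none past 1 either way. Its arguments: {"type":"object","properties":{"targets":{"type":"array"}},"required":["targets"]}

```bash
mkdir -p pics; cat > h.py <<'E'
import numpy as np, cv2
from plant import state, grab_frame, get_calibration, job
def snap(n,f):
    s=grab_frame(n); cv2.imwrite('pics/'+f,s[:,:,::-1]); return s
def px2w(n,pts,z):
    c=get_calibration(n); f=210/np.tan(np.radians(c['vertical_fov'])/2)
    R=np.array(c['R']);t=np.array(c['t']);o=-R.T@t;out=[]
    for u,v in pts:
        d=R.T@np.array([(u-c['cx'])/f,(v-c['cy'])/f,1]); out.append(o+d*(z-o[2])/d[2])
    return np.array(out)
def w2px(n,P):
    c=get_calibration(n); f=210/np.tan(np.radians(c['vertical_fov'])/2)
    q=np.array(P)@np.array(c['R']).T+np.array(c['t']); return q[:,:2]/q[:,2:]*f+[c['cx'],c['cy']]
E
python3 - <<'E'
from h import *
s=snap('top','t0.png'); print(state()); print({k:get_calibration('top')[k] for k in('vertical_fov','cx','cy','R','t')})
E
```

```text
{'time': 0.05, 'joint_pos': array([-1.40099176e+00,  5.33541461e-02,  1.61427951e+00, -3.83574884e-05,
        1.47598510e+00, -1.18976496e-01]), 'joint_vel': array([ 8.49214513e-04, -8.44082506e-04, -1.47393818e-03,  7.27297989e-05,
       -9.93911979e-05, -1.11635198e-03]), 'joint_efforts': array([ 2.86909517e-04, -3.95182192e+01, -3.71656001e+01, -1.08770371e-04,
        4.14548849e-03,  2.13416826e-05]), 'tool_pos': array([ 0.17789918, -0.59855894,  0.25507329]), 'tool_rot': array([-1.01224075e-03,  9.89593014e-01,  1.43891072e-01, -4.48275881e-05]), 'contact_force': array([-0.15204916, -0.30596027, -0.04017483]), 'ft_torque': array([ 0.00040167, -0.07072483, -0.0128496 ]), 'grasp_force': 0.0, 'gripper_width': 1.0002238912503565}
{'vertical_fov': 47.38309864188232, 'cx': 276.0391466440815, 'cy': 214.51872676775932, 'R': array([[ 0.0256685 , -0.99900123,  0.03657425],
       [-0.98478721, -0.03155915, -0.17087472],
       [ 0.17185831, -0.03163175, -0.98461371]]), 't': array([-0.13652955,  0.62767105,  0.9878473 ])}
```

View pics/t0.png

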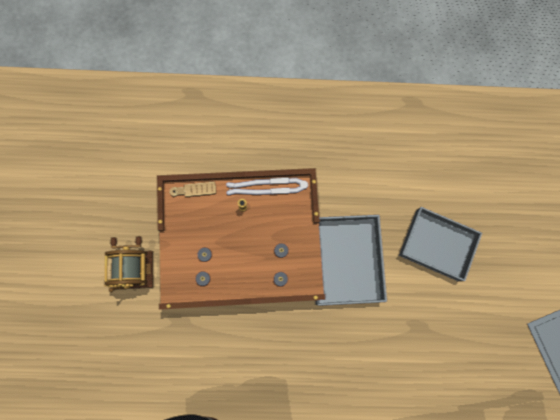

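The top view shows the tin at the right (the -y end, around 350,260) and the sinkers at about (204,255), (203,279), (281,251) and (280,279). The ferrule is at (242,204). I'll enlarge it.

```bash
python3 - <<'E'
import cv2
i=cv2.imread('pics/t0.png')[160:315,150:400]
cv2.imwrite('pics/t0c.png',cv2.resize(i,None,fx=3.2,fy=3.2,interpolation=cv2.INTER_CUBIC))
E
```

```text
(no output)
```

View pics/t0c.png

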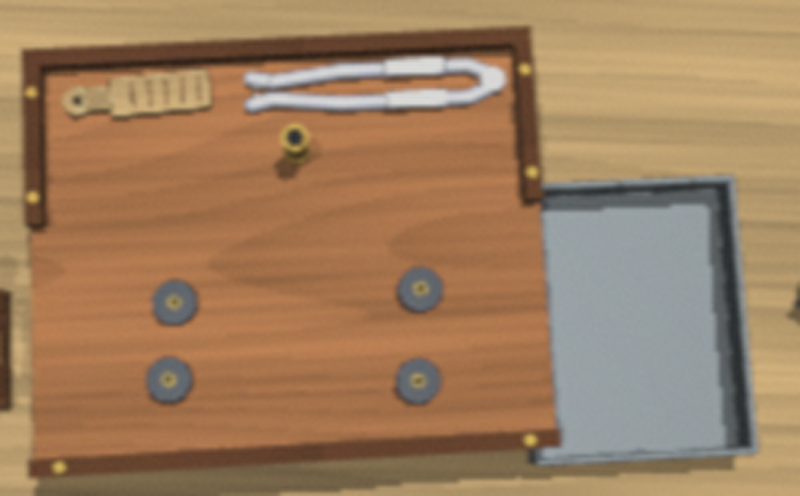

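```bash
python3 - <<'E'
from h import *
c=get_calibration('top'); print(-np.array(c['R']).T@np.array(c['t']))
f=lambda L:[(150+(u+.5)/3.2-.5,160+(v+.5)/3.2-.5) for u,v in L]
np.set_printoptions(precision=4,suppress=True)
r=px2w('top',f([(23,50),(531,28),(560,432),(30,462),(541,202),(25,227)]),.091)
print('rail BL BR FR FL openR openL\n',r)
b=px2w('top',f([(175,302),(168,380),(420,289),(418,380),(295,137),(557,430),(543,205)]),.085)
print('sinkers',b[:4]); print('ferr',px2w('top',f([(295,137)]),.123))
print('tin rim',px2w('top',f([(733,178),(756,453),(540,463)]),.045))
E
```

```text
[ 0.45185717 -0.08533708  1.08489457]
rail BL BR FR FL openR openL
 [[ 0.7016  0.1376  0.091 ]
 [ 0.7287 -0.1998  0.091 ]
 [ 0.4613 -0.2216  0.091 ]
 [ 0.4338  0.115   0.091 ]
 [ 0.6105 -0.2078  0.091 ]
 [ 0.5835  0.1283  0.091 ]]
sinkers [[ 0.5382  0.0296  0.085 ]
 [ 0.4878  0.0315  0.085 ]
 [ 0.5513 -0.1296  0.085 ]
 [ 0.4922 -0.1297  0.085 ]]
ferr [[ 0.6425 -0.0457  0.123 ]]
tin rim [[ 0.639  -0.3472  0.045 ]
 [ 0.4512 -0.3607  0.045 ]
 [ 0.4409 -0.2146  0.045 ]]
```

Shelf frame: centre (0.5754, -0.0427), yaw 4.6°. Sinkers in the shelf frame are S1 (-.031,.075), S2 (-.081,.081), S3 (-.031,-.085) and S4 (-.090,-.080).

Plan: open the fingers to about 18 mm as a cradle and push one disc at a time towards -y. First I turn the tool so that its x axis runs along shelf y.

>>> {"api": "move_arm", "payload": {
  "targets": [
    [[22, 0, 0, 0, -1], [22, 0, 0, 0, -1], [22, 0, 0, 0, -1], [22, 0, 0, 0, -1], [22, 0, 0, 0, -1]]
  ]
}}

```text
time: 0.47
tool_pos: [0.1779, -0.5987, 0.2553]
tool_rot: [-0.001, 0.918, 0.398, 0.0]
contact_force: [0.3, 0.2, -0.7]
gripper_width: 0.302
grasp_force: 0.0
```

>>> {"api": "move_arm", "payload": {
  "targets": [
    [[22, 0, 0, 0, -1], [22, 0, 0, 0, -1], [22, 0, 0, 0, -1], [22, 0, 0, 0, -1], [22, 0, 0, 0, -1]]
  ]
}}

```text
time: 0.88
tool_pos: [0.1779, -0.5987, 0.2553]
tool_rot: [-0.001, 0.783, 0.621, 0.0]
contact_force: [0.1, 0.2, -0.2]
gripper_width: 0.217
grasp_force: 0.0
```

>>> {"api": "move_arm", "payload": {
  "targets": [
    [[22, 0, 0, 0, -1], [22, 0, 0, 0, -1], [22, 0, 0, 0, -1], [22, 0, 0, 0, 0]]
  ]
}}

```text
time: 1.22
tool_pos: [0.1779, -0.5987, 0.2554]
tool_rot: [-0.001, 0.678, 0.735, 0.0]
contact_force: [-0.7, 0.4, 0.3]
gripper_width: 0.215
grasp_force: 0.0
```

>>> {"api": "move_arm", "payload": {
  "targets": [
    [[22, 0.04, 0.034, 0, 0], [22, 0.04, 0.034, 0, 0], [22, 0.04, 0.034, 0, 0], [22, 0.04, 0.034, 0, 0], [22, 0.04, 0.034, 0, 0]]
  ]
}}

```text
time: 1.63
tool_pos: [0.2707, -0.4699, 0.2557]
tool_rot: [-0.0, 0.68, 0.733, 0.0]
contact_force: [0.9, -0.5, -0.1]
gripper_width: 0.22
grasp_force: 0.0
```

>>> {"api": "move_arm", "payload": {
  "targets": [
    [[22, 0.04, 0.034, 0, 0], [22, 0.04, 0.034, 0, 0], [22, 0.04, 0.034, 0, 0], [22, 0.04, 0.034, 0, 0], [22, 0.04, 0.034, 0, 0]]
  ]
}}

```text
time: 2.05
tool_pos: [0.3628, -0.3421, 0.2559]
tool_rot: [-0.0, 0.68, 0.733, 0.0]
contact_force: [0.7, 0.1, -0.7]
gripper_width: 0.223
grasp_force: 0.0
```

>>> {"api": "move_arm", "payload": {
  "targets": [
    [[22, 0.04, 0.034, 0, 0], [22, 0.04, 0.034, 0, 0], [22, 0.04, 0.034, 0, 0], [22, 0.04, 0.034, 0, 0], [22, 0.04, 0.034, 0, 0]]
  ]
}}

```text
time: 2.47
tool_pos: [0.455, -0.2144, 0.256]
tool_rot: [-0.0, 0.68, 0.734, -0.0]
contact_force: [-0.3, 0.4, 0.6]
gripper_width: 0.219
grasp_force: 0.0
```

>>> {"api": "move_arm", "payload": {
  "targets": [
    [[22, 0.04, 0.034, 0, 0], [22, 0.04, 0.034, 0, 0], [22, 0.04, 0.034, 0, 0], [22, 0.04, 0.034, 0, 0], [22, 0, 0, 0, 0]]
  ]
}}

```text
time: 2.88
tool_pos: [0.53, -0.1099, 0.2558]
tool_rot: [-0.001, 0.678, 0.735, 0.001]
contact_force: [-0.1, 0.5, -0.1]
gripper_width: 0.221
grasp_force: 0.0
```

```bash
cat >> h.py <<'E'
C=np.array([.5754,-.0427]);a=np.radians(4.59);X=np.array([np.cos(a),np.sin(a)]);Y=np.array([-np.sin(a),np.cos(a)])
def sh(p): d=np.array(p)[:2]-C; return np.round([d@X,d@Y],4)
def st():
    s=state(); q=s['tool_rot']; print(round(s['time'],2),'shelf',sh(s['tool_pos']),'z',round(s['tool_pos'][2],4),'yaw',np.degrees(2*np.arctan2(q[2],q[1])).round(2),'F',s['contact_force'].round(2),s['gripper_width'].round(3))
E
python3 -c "
from h import *
st(); snap('wrist','w0.png')"
```

```text
Traceback (most recent call last):
  File "h.py", line 17, in st
    s=state(); q=s['tool_rot']; print(round(s['time'],2),'shelf',sh(s['tool_pos']),'z',round(s['tool_pos'][2],4),'yaw',np.degrees(2*np.arctan2(q[2],q[1])).round(2),'F',s['contact_force'].round(2),s['gripper_width'].round(3))
                                                                                                                                                                                                    ^^^^^^^^^^^^^^^^^^^^^^^^
AttributeError: 'float' object has no attribute 'round'
```

>>> {"api": "move_arm", "payload": {
  "targets": [
    [[22, 0.031, 0.033, 0, 0], [22, 0, 0, 0.05, 0], [22, 0, 0, 0.05, 0], [22, 0, 0, 0.05, 0], [22, 0, 0, 0.05, 0]]
  ]
}}

```text
time: 3.3
tool_pos: [0.5462, -0.0937, 0.1349]
tool_rot: [0.0, 0.679, 0.734, -0.0]
contact_force: [0.4, -0.9, -1.6]
gripper_width: 0.221
grasp_force: 0.0
```

```bash
sed -i "s/s\['gripper_width'\].round(3)/round(s['gripper_width'],3)/" h.py
python3 -c "
from h import *
snap('side','s0.png'); st()
p=state()['tool_pos'];print(w2px('side',[p,p-[0,0,.025]]))"
```

```text
3.35 shelf [-0.0374 -0.047 ] z 0.1274 yaw 94.4 F [-4.    0.17 -4.42] 0.217
[[308.48717199 200.60520361]
 [307.84075449 207.63312496]]
```

View pics/s0.png

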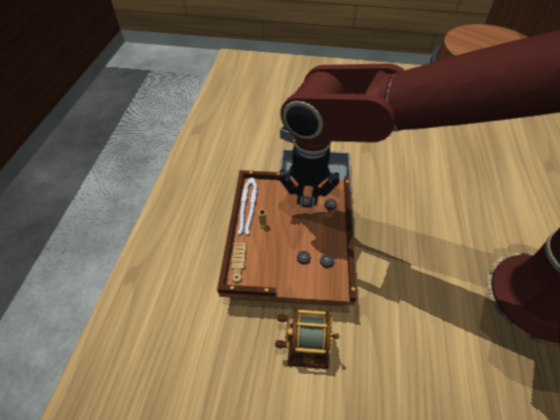

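>>> {"api": "move_arm", "payload": {
  "targets": [
    [[22, 0, 0, 0, 0], [22, 0, 0, 0, 0]]
  ]
}}

```text
time: 3.52
tool_pos: [0.5465, -0.094, 0.1368]
tool_rot: [-0.0, 0.679, 0.734, -0.0]
contact_force: [0.4, 0.6, 0.2]
gripper_width: 0.219
grasp_force: 0.0
```

```bash
python3 -c "
from h import *
st()
s=snap('side','s1.png')[130:280,220:370,::-1]; w=snap('wrist','w1.png')[:,:,::-1]
cv2.imwrite('pics/m1.png',np.hstack([cv2.resize(s,(400,400),interpolation=2),cv2.resize(w,(400,300))[:,:] if 0 else cv2.copyMakeBorder(cv2.resize(w,(400,300)),0,100,0,0,0)]))
p=np.array(state()['tool_pos']);print((w2px('side',[p,p-[0,0,.025]])-[220,130])*400/150)"
```

```text
3.52 shelf [-0.0329 -0.0488] z 0.1368 yaw 94.47 F [0.41 0.62 0.15] 0.219
[[229.84731701 176.84218918]
 [228.23853331 195.97267367]]
```

View pics/m1.png

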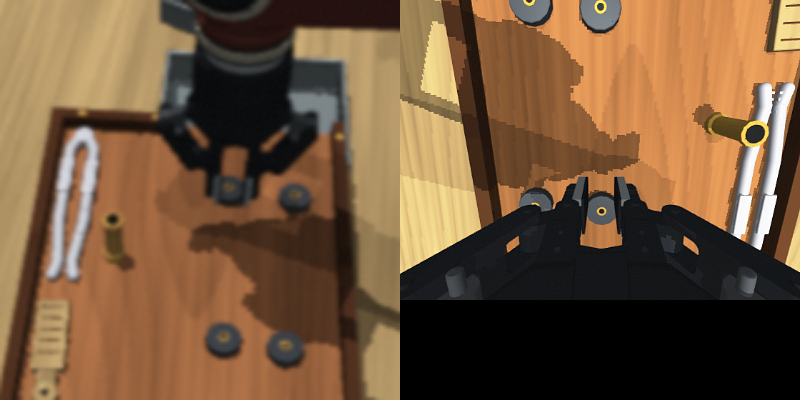

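Static, and the fingers straddle the S3 lane in the wrist view (S3 is centred between the pads). Next I descend and probe for the board in small steps.

>>> {"api": "move_arm", "payload": {
  "targets": [
    [[22, 0, 0.003, 0.015, 0], [22, 0, 0, 0.015, 0], [22, 0, 0, 0.014, 0], [22, 0, 0, 0, 0]]
  ]
}}

```text
time: 3.95
tool_pos: [0.5469, -0.0931, 0.1075]
tool_rot: [-0.002, 0.679, 0.735, -0.001]
contact_force: [-0.1, 0.1, -0.4]
gripper_width: 0.221
grasp_force: 0.0
```

>>> {"api": "move_arm", "payload": {
  "targets": [
    [[22, 0, 0, 0.005, 0], [22, 0, 0, 0, 0]]
  ]
}}

```text
time: 4.12
tool_pos: [0.5479, -0.0934, 0.1061]
tool_rot: [-0.001, 0.679, 0.735, -0.0]
contact_force: [-0.1, 0.4, -0.7]
gripper_width: 0.22
grasp_force: 0.0
```

>>> {"api": "move_arm", "payload": {
  "targets": [
    [[22, 0, 0, 0.004, 0], [22, 0, 0, 0, 0]]
  ]
}}

```text
time: 4.28
tool_pos: [0.5483, -0.0936, 0.1044]
tool_rot: [-0.0, 0.679, 0.735, -0.0]
contact_force: [0.8, -0.0, -0.0]
gripper_width: 0.221
grasp_force: 0.0
```

```bash
python3 -c "
from h import *
st()"
```

```text
4.28 shelf [-0.0311 -0.0485] z 0.1044 yaw 94.54 F [ 0.78 -0.01 -0.02] 0.221
```

No contact at z=0.104, which is low enough. Now push S3 out in small rows.

>>> {"api": "move_arm", "payload": {
  "targets": [
    [[22, -0.008, 0, 0.002, 0], [22, -0.008, 0, 0, 0], [22, -0.008, 0, 0, 0], [22, -0.008, 0, 0, 0], [22, -0.008, 0, 0, 0]]
  ]
}}

```text
time: 4.7
tool_pos: [0.5503, -0.1181, 0.1034]
tool_rot: [0.0, 0.679, 0.734, 0.0]
contact_force: [-0.5, 0.3, -0.1]
gripper_width: 0.221
grasp_force: 0.2
```

>>> {"api": "move_arm", "payload": {
  "targets": [
    [[22, -0.01, 0, 0, 0], [22, -0.012, 0, 0, 0], [22, -0.014, 0, 0, 0], [22, -0.014, 0, 0, 0], [22, -0.014, 0, 0, 0]]
  ]
}}

```text
time: 5.12
tool_pos: [0.5533, -0.1567, 0.1033]
tool_rot: [0.0, 0.679, 0.735, -0.0]
contact_force: [-0.5, 0.9, 0.3]
gripper_width: 0.223
grasp_force: 0.3
```

```bash
python3 -c "
from h import *
st()
t=snap('top','t1.png')[160:315,150:400,::-1]; w=snap('wrist','w2.png')[:,:,::-1]
cv2.imwrite('pics/m2.png',np.hstack([cv2.resize(t,(400,248),interpolation=2),cv2.resize(w,(400,300))[:248]]))"
```

```text
5.12 shelf [-0.0311 -0.1119] z 0.1033 yaw 94.54 F [-0.52  0.86  0.29] 0.223
```

View pics/m2.png

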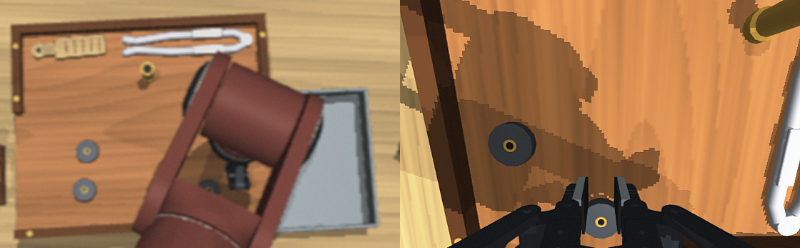

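The push is working: S3 sits in the cradle at wrist crop (600,220) and S4 is untouched at (512,143). I'll finish S3, then lift and go behind S4.

>>> {"api": "move_arm", "payload": {
  "targets": [
    [[22, -0.014, 0, 0, 0], [22, -0.014, 0, 0, 0], [22, -0.014, 0, 0, 0], [22, -0.014, 0, 0, 0], [22, -0.013, 0, 0, 0]]
  ]
}}

```text
time: 5.63
tool_pos: [0.5566, -0.198, 0.1034]
tool_rot: [0.0, 0.679, 0.735, -0.0]
contact_force: [-0.1, 0.5, 0.0]
gripper_width: 0.221
grasp_force: 0.0
```

>>> {"api": "move_arm", "payload": {
  "targets": [
    [[22, -0.011, 0, 0, 0], [22, -0.01, 0, 0, 0], [22, 0, 0, 0, 0], [22, 0, 0, 0, 0], [22, 0.015, 0, 0, 0]]
  ]
}}

```text
time: 6.05
tool_pos: [0.5569, -0.2013, 0.1034]
tool_rot: [0.0, 0.679, 0.734, -0.0]
contact_force: [0.4, 0.4, -0.3]
gripper_width: 0.222
grasp_force: 0.0
```

```bash
python3 -c "
from h import *
st()
w=snap('wrist','w3.png')[:,:,::-1];t=snap('top','t2.png')[160:315,150:400,::-1]
cv2.imwrite('pics/m3.png',np.hstack([cv2.resize(t,(400,248),interpolation=2),cv2.resize(w,(400,300))[:248]]))"
```

```text
6.05 shelf [-0.0312 -0.1566] z 0.1034 yaw 94.47 F [ 0.39  0.36 -0.32] 0.222
```

View pics/m3.png

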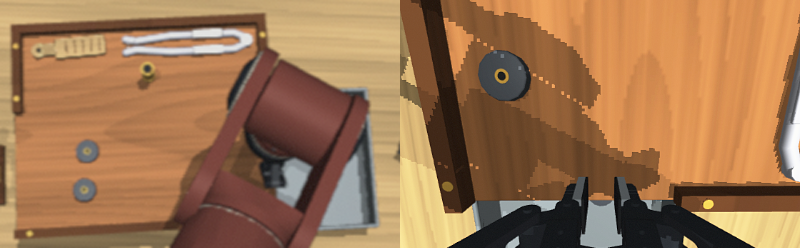

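S3 is off the board: the cradle is empty in the wrist view, with the tin visible through it. S4 next.

>>> {"api": "move_arm", "payload": {
  "targets": [
    [[22, 0, 0, -0.04, 0], [22, 0.04, -0.02, -0.01, 0], [22, 0.05, -0.03, 0, 0], [22, 0.05, -0.03, 0, 0], [22, 0.05, -0.018, 0, 0]]
  ]
}}

```text
time: 6.57
tool_pos: [0.4875, -0.0902, 0.1331]
tool_rot: [-0.0, 0.679, 0.735, -0.0]
contact_force: [-0.6, 1.0, -0.5]
gripper_width: 0.22
grasp_force: 0.0
```

>>> {"api": "move_arm", "payload": {
  "targets": [
    [[22, 0, 0, 0, 0], [22, 0, 0, 0.02, 0], [22, 0, 0, 0.02, 0], [22, 0, 0, 0.009, 0], [22, 0, 0, 0, 0]]
  ]
}}

```text
time: 6.98
tool_pos: [0.4879, -0.0917, 0.1011]
tool_rot: [-0.002, 0.679, 0.734, -0.001]
contact_force: [0.2, -0.5, 0.2]
gripper_width: 0.217
grasp_force: 0.0
```

```bash
python3 -c "
from h import *
st()"
```

```text
6.98 shelf [-0.0912 -0.0419] z 0.1011 yaw 94.5 F [ 0.16 -0.5   0.19] 0.217
```

>>> {"api": "move_arm", "payload": {
  "targets": [
    [[22, -0.008, 0.002, 0, 0], [22, -0.008, 0, 0, 0], [22, -0.008, 0, 0, 0], [22, -0.008, 0, 0, 0], [22, -0.01, 0, 0, 0]]
  ]
}}

```text
time: 7.4
tool_pos: [0.4926, -0.1174, 0.1043]
tool_rot: [0.0, 0.679, 0.734, 0.0]
contact_force: [-0.3, 0.1, 0.1]
gripper_width: 0.219
grasp_force: 0.2
```

>>> {"api": "move_arm", "payload": {
  "targets": [
    [[22, -0.012, 0, 0, 0], [22, -0.014, 0, 0, 0], [22, -0.014, 0, 0, 0], [22, -0.014, 0, 0, 0], [22, -0.014, 0, 0, 0]]
  ]
}}

```text
time: 7.82
tool_pos: [0.4957, -0.1583, 0.104]
tool_rot: [0.0, 0.679, 0.735, 0.0]
contact_force: [0.4, 0.8, 1.2]
gripper_width: 0.221
grasp_force: 0.3
```

>>> {"api": "move_arm", "payload": {
  "targets": [
    [[22, -0.014, 0, 0, 0], [22, -0.014, 0, 0, 0], [22, -0.014, 0, 0, 0], [22, -0.014, 0, 0, 0], [22, -0.014, 0, 0, 0]]
  ]
}}

```text
time: 8.23
tool_pos: [0.499, -0.2001, 0.1039]
tool_rot: [0.0, 0.679, 0.735, -0.0]
contact_force: [1.0, -0.1, 0.2]
gripper_width: 0.221
grasp_force: 0.2
```

>>> {"api": "move_arm", "payload": {
  "targets": [
    [[22, -0.014, 0, 0, 0], [22, -0.013, 0, 0, 0], [22, 0, 0, 0, 0], [22, 0, 0, 0, 0], [22, 0.015, 0, 0, 0]]
  ]
}}

```text
time: 8.65
tool_pos: [0.4996, -0.207, 0.104]
tool_rot: [0.0, 0.679, 0.734, -0.0]
contact_force: [0.4, 1.5, 0.0]
gripper_width: 0.219
grasp_force: 0.0
```

```bash
python3 -c "
from h import *
st()
w=snap('wrist','w4.png')[:,:,::-1];t=snap('side','s2.png')[130:285,150:400,::-1]
cv2.imwrite('pics/m4.png',np.hstack([cv2.resize(t,(400,248),interpolation=2),cv2.resize(w,(400,300))[:248]]))"
```

```text
8.65 shelf [-0.0887 -0.1577] z 0.104 yaw 94.47 F [0.39 1.5  0.04] 0.219
```

View pics/m4.png

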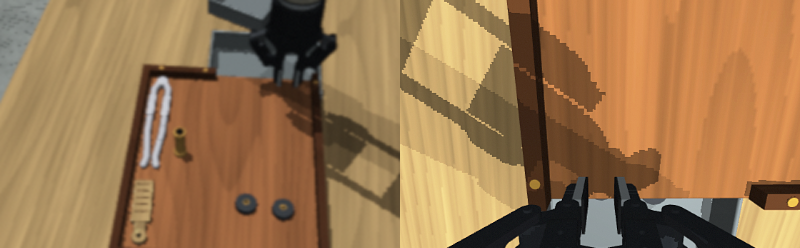

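S4 is also off the board. S1 next; I lift and travel back behind it.

>>> {"api": "move_arm", "payload": {
  "targets": [
    [[22, 0, 0, -0.05, 0], [22, 0.05, 0.01, 0, 0], [22, 0.06, 0.02, 0, 0], [22, 0.06, 0.02, 0, 0], [22, 0.06, 0.02, 0, 0]]
  ]
}}

```text
time: 9.17
tool_pos: [0.5304, -0.0635, 0.1343]
tool_rot: [0.0, 0.679, 0.735, 0.0]
contact_force: [0.4, -0.6, -0.2]
gripper_width: 0.22
grasp_force: 0.0
```

>>> {"api": "move_arm", "payload": {
  "targets": [
    [[22, 0.06, 0.02, 0, 0], [22, 0.06, 0.006, 0, 0], [22, 0.06, 0, 0, 0], [22, 0.045, 0, 0, 0], [22, 0, 0, 0, 0]]
  ]
}}

```text
time: 9.58
tool_pos: [0.5341, 0.075, 0.1338]
tool_rot: [-0.001, 0.676, 0.737, 0.0]
contact_force: [-0.9, -0.3, 0.2]
gripper_width: 0.22
grasp_force: 0.0
```

```bash
python3 -c "
from h import *
st()
t=snap('top','t3.png')"
```

```text
9.58 shelf [-0.0317  0.1207] z 0.1338 yaw 94.89 F [-0.92 -0.29  0.24] 0.22
```

>>> {"api": "move_arm", "payload": {
  "targets": [
    [[22, 0, 0, 0, 0], [22, 0, 0, 0.02, 0], [22, 0, 0, 0.02, 0], [22, 0, 0, 0.009, 0], [22, 0, 0, 0, 0]]
  ]
}}

```text
time: 10.05
tool_pos: [0.5334, 0.0695, 0.1014]
tool_rot: [-0.002, 0.679, 0.734, -0.002]
contact_force: [0.0, 0.4, -0.4]
gripper_width: 0.221
grasp_force: 0.0
```

>>> {"api": "move_arm", "payload": {
  "targets": [
    [[22, -0.008, 0, 0, 0], [22, -0.008, 0, 0, 0], [22, -0.008, 0, 0, 0], [22, -0.008, 0, 0, 0], [22, -0.01, 0, 0, 0]]
  ]
}}

```text
time: 10.47
tool_pos: [0.5376, 0.0447, 0.105]
tool_rot: [0.0, 0.679, 0.735, 0.0]
contact_force: [-0.5, 0.5, 0.1]
gripper_width: 0.22
grasp_force: 0.2
```

>>> {"api": "move_arm", "payload": {
  "targets": [
    [[22, -0.012, 0, 0, 0], [22, -0.014, 0, 0, 0], [22, -0.014, 0, 0, 0], [22, -0.014, 0, 0, 0], [22, -0.014, 0, 0, 0]]
  ]
}}

```text
time: 10.88
tool_pos: [0.5406, 0.0036, 0.1046]
tool_rot: [0.0, 0.679, 0.735, 0.0]
contact_force: [-0.5, 0.9, 0.8]
gripper_width: 0.226
grasp_force: 0.4
```

```bash
python3 -c "
from h import *
st()
w=snap('wrist','w5.png')[:,:,::-1];t=cv2.imread('pics/t3.png')[160:315,150:400]
cv2.imwrite('pics/m5.png',np.hstack([cv2.resize(t,(400,248),interpolation=2),cv2.resize(w,(400,300))[:248]]))"
```

```text
10.88 shelf [-0.031   0.0489] z 0.1046 yaw 94.53 F [-0.53  0.89  0.75] 0.226
```

View pics/m5.png

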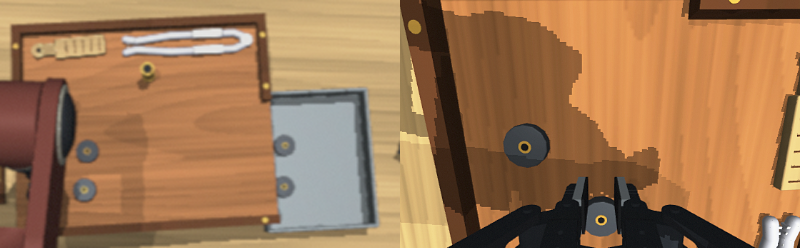

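S3 and S4 lie flat in the tin (top crop 284,146 and 284,187), and S1 is nested in the cradle. Continuing.

>>> {"api": "move_arm", "payload": {
  "targets": [
    [[22, -0.016, 0, 0, 0], [22, -0.018, 0, 0, 0], [22, -0.018, 0, 0, 0], [22, -0.018, 0, 0, 0], [22, -0.018, 0, 0, 0]]
  ]
}}

```text
time: 11.35
tool_pos: [0.5447, -0.0493, 0.1045]
tool_rot: [-0.0, 0.679, 0.735, -0.0]
contact_force: [-0.6, -0.2, 0.6]
gripper_width: 0.216
grasp_force: 0.3
```

>>> {"api": "move_arm", "payload": {
  "targets": [
    [[22, -0.018, 0, 0, 0], [22, -0.018, 0, 0, 0], [22, -0.018, 0, 0, 0], [22, -0.018, 0, 0, 0], [22, -0.018, 0, 0, 0]]
  ]
}}

```text
time: 11.77
tool_pos: [0.549, -0.1031, 0.1045]
tool_rot: [-0.0, 0.679, 0.735, -0.0]
contact_force: [-0.1, 0.5, 0.0]
gripper_width: 0.22
grasp_force: 0.3
```

>>> {"api": "move_arm", "payload": {
  "targets": [
    [[22, -0.018, 0, 0, 0], [22, -0.018, 0, 0, 0], [22, -0.018, 0, 0, 0], [22, -0.018, 0, 0, 0], [22, -0.018, 0, 0, 0]]
  ]
}}

```text
time: 12.18
tool_pos: [0.5533, -0.1568, 0.1045]
tool_rot: [-0.0, 0.678, 0.735, 0.0]
contact_force: [-0.4, 0.2, 0.3]
gripper_width: 0.215
grasp_force: 0.3
```

>>> {"api": "move_arm", "payload": {
  "targets": [
    [[22, -0.018, 0, 0, 0], [22, -0.018, 0, 0, 0], [22, -0.018, 0, 0, 0], [22, -0.018, 0, 0, 0], [22, -0.014, 0, 0, 0]]
  ]
}}

```text
time: 12.6
tool_pos: [0.5574, -0.2086, 0.1046]
tool_rot: [0.0, 0.679, 0.734, -0.0]
contact_force: [-0.0, 0.4, -0.2]
gripper_width: 0.222
grasp_force: 0.0
```

>>> {"api": "move_arm", "payload": {
  "targets": [
    [[22, 0, 0, 0, 0], [22, 0, 0, 0, 0], [22, 0.015, 0, 0, 0], [22, 0, 0, -0.03, 0], [22, 0, 0, -0.02, 0]]
  ]
}}

```text
time: 13.02
tool_pos: [0.5562, -0.1967, 0.1345]
tool_rot: [-0.001, 0.678, 0.735, -0.0]
contact_force: [0.3, 0.6, 1.2]
gripper_width: 0.224
grasp_force: 0.0
```

>>> {"api": "move_arm", "payload": {
  "targets": [
    [[22, 0.06, -0.02, 0, 0], [22, 0.06, -0.02, 0, 0], [22, 0.06, -0.02, 0, 0], [22, 0.06, -0.02, 0, 0], [22, 0.06, -0.004, 0, 0]]
  ]
}}

```text
time: 13.43
tool_pos: [0.4905, -0.0208, 0.1349]
tool_rot: [0.0, 0.679, 0.735, 0.0]
contact_force: [0.5, -0.1, 0.2]
gripper_width: 0.217
grasp_force: 0.0
```

>>> {"api": "move_arm", "payload": {
  "targets": [
    [[22, 0.06, 0, 0, 0], [22, 0.06, 0, 0, 0], [22, 0.045, 0, 0, 0], [22, 0, 0, 0, 0], [22, 0, 0, 0, 0]]
  ]
}}

```text
time: 13.85
tool_pos: [0.4841, 0.0776, 0.1352]
tool_rot: [0.001, 0.677, 0.736, 0.0]
contact_force: [-0.5, 0.1, 0.2]
gripper_width: 0.218
grasp_force: 0.0
```

```bash
python3 -c "
from h import *
st()
w=snap('wrist','w6.png')[:,:,::-1];t=snap('top','t4.png')[160:315,150:400,::-1]
cv2.imwrite('pics/m6.png',np.hstack([cv2.resize(t,(400,248),interpolation=2),cv2.resize(w,(400,300))[:248]]))"
```

```text
13.85 shelf [-0.0814  0.1272] z 0.1352 yaw 94.76 F [-0.45  0.07  0.17] 0.218
```

View pics/m6.png

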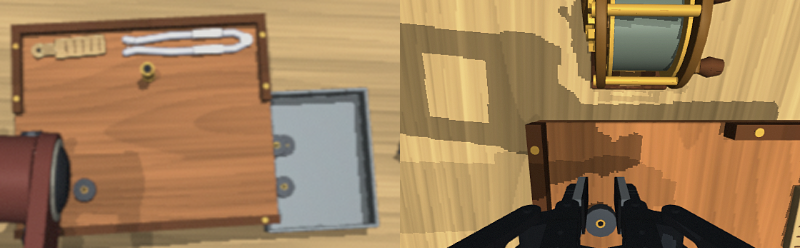

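S1 is now in the tin beside S3, partly under the board's edge. Now S2, with the fingers in line behind it.

>>> {"api": "move_arm", "payload": {
  "targets": [
    [[22, 0, 0, 0, 0], [22, 0, 0, 0.02, 0], [22, 0, 0, 0.02, 0], [22, 0, 0, 0.01, 0], [22, 0, 0, 0, 0]]
  ]
}}

```text
time: 14.37
tool_pos: [0.4823, 0.0754, 0.1013]
tool_rot: [-0.002, 0.679, 0.734, -0.002]
contact_force: [-0.9, 0.5, 0.0]
gripper_width: 0.218
grasp_force: 0.0
```

>>> {"api": "move_arm", "payload": {
  "targets": [
    [[22, -0.008, 0, 0, 0], [22, -0.008, 0, 0, 0], [22, -0.008, 0, 0, 0], [22, -0.008, 0, 0, 0], [22, -0.01, 0, 0, 0]]
  ]
}}

```text
time: 14.78
tool_pos: [0.4866, 0.0503, 0.105]
tool_rot: [0.0, 0.679, 0.735, 0.0]
contact_force: [0.2, -0.3, -0.6]
gripper_width: 0.221
grasp_force: 0.2
```

>>> {"api": "move_arm", "payload": {
  "targets": [
    [[22, -0.012, 0, 0, 0], [22, -0.014, 0, 0, 0], [22, -0.014, 0, 0, 0], [22, -0.014, 0, 0, 0], [22, -0.014, 0, 0, 0]]
  ]
}}

```text
time: 15.2
tool_pos: [0.4896, 0.0091, 0.1046]
tool_rot: [0.0, 0.679, 0.735, 0.0]
contact_force: [0.3, 0.1, 0.5]
gripper_width: 0.22
grasp_force: 0.3
```

>>> {"api": "move_arm", "payload": {
  "targets": [
    [[22, -0.016, 0, 0, 0], [22, -0.018, 0, 0, 0], [22, -0.018, 0, 0, 0], [22, -0.018, 0, 0, 0], [22, -0.018, 0, 0, 0]]
  ]
}}

```text
time: 15.62
tool_pos: [0.4937, -0.0437, 0.1045]
tool_rot: [0.0, 0.679, 0.735, 0.0]
contact_force: [0.5, 0.8, 0.1]
gripper_width: 0.216
grasp_force: 0.3
```

>>> {"api": "move_arm", "payload": {
  "targets": [
    [[22, -0.018, 0, 0, 0], [22, -0.018, 0, 0, 0], [22, -0.018, 0, 0, 0], [22, -0.018, 0, 0, 0], [22, -0.018, 0, 0, 0]]
  ]
}}

```text
time: 16.03
tool_pos: [0.498, -0.0975, 0.1045]
tool_rot: [-0.0, 0.679, 0.735, -0.0]
contact_force: [0.1, 0.4, 0.5]
gripper_width: 0.219
grasp_force: 0.3
```

>>> {"api": "move_arm", "payload": {
  "targets": [
    [[22, -0.018, 0, 0, 0], [22, -0.018, 0, 0, 0], [22, -0.018, 0, 0, 0], [22, -0.018, 0, 0, 0], [22, -0.018, 0, 0, 0]]
  ]
}}

```text
time: 16.45
tool_pos: [0.5023, -0.1513, 0.1045]
tool_rot: [-0.0, 0.679, 0.735, -0.0]
contact_force: [-0.1, 0.7, 1.0]
gripper_width: 0.218
grasp_force: 0.3
```

```bash
python3 -c "
from h import *
st()"
```

```text
16.45 shelf [-0.0816 -0.1024] z 0.1045 yaw 94.55 F [-0.15  0.69  0.99] 0.218
```

Remaining: about 64 mm (0.107). Then I lift and clear the view.

>>> {"api": "move_arm", "payload": {
  "targets": [
    [[22, -0.018, 0, 0, 0], [22, -0.018, 0, 0, 0], [22, -0.018, 0, 0, 0], [22, -0.018, 0, 0, 0], [22, -0.018, 0, 0, 0]]
  ]
}}

```text
time: 16.87
tool_pos: [0.5065, -0.2052, 0.1044]
tool_rot: [0.0, 0.678, 0.735, -0.0]
contact_force: [0.7, 0.1, 0.3]
gripper_width: 0.223
grasp_force: 0.0
```

>>> {"api": "move_arm", "payload": {
  "targets": [
    [[22, -0.014, 0, 0, 0], [22, 0, 0, 0, 0], [22, 0, 0, 0, 0], [22, 0.015, 0, 0, 0], [22, 0, 0, -0.03, 0]]
  ]
}}

```text
time: 17.28
tool_pos: [0.5037, -0.2003, 0.1184]
tool_rot: [-0.004, 0.678, 0.735, -0.001]
contact_force: [-1.1, -0.1, -1.6]
gripper_width: 0.219
grasp_force: 0.0
```

>>> {"api": "move_arm", "payload": {
  "targets": [
    [[22, 0, 0, -0.06, 0], [22, 0.06, 0, -0.06, 0], [22, 0.06, 0, -0.03, 0], [22, 0.06, 0, 0, 0], [22, 0.06, 0, 0, 0]]
  ]
}}

```text
time: 17.7
tool_pos: [0.4959, -0.0643, 0.2082]
tool_rot: [0.002, 0.678, 0.735, 0.001]
contact_force: [-0.1, -0.9, -0.3]
gripper_width: 0.217
grasp_force: 0.0
```

>>> {"api": "move_arm", "payload": {
  "targets": [
    [[22, 0.04, 0, 0, 0], [22, 0, 0, 0, 0], [22, 0, 0, 0, 0]]
  ]
}}

```text
time: 17.95
tool_pos: [0.4931, -0.0406, 0.2059]
tool_rot: [0.0, 0.677, 0.736, -0.0]
contact_force: [0.0, -0.9, -0.0]
gripper_width: 0.216
grasp_force: 0.0
```

```bash
python3 -c "
from h import *
st()
t=snap('top','t5.png')[160:315,150:400,::-1]
cv2.imwrite('pics/m7.png',cv2.resize(t,None,fx=3.2,fy=3.2,interpolation=2))"
```

```text
17.95 shelf [-0.0818  0.0087] z 0.2059 yaw 94.76 F [ 0.02 -0.86 -0.04] 0.216
```

View pics/m7.png

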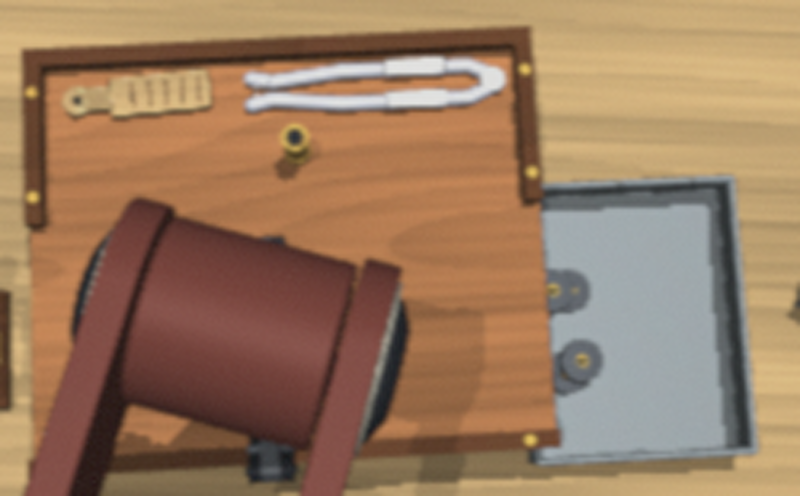

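```bash
python3 -c "
from h import *
f=lambda L:[(150+(u+.5)/3.2-.5,160+(v+.5)/3.2-.5) for u,v in L]
for z in(.01,.02,.03):print(z,[sh(p) for p in px2w('top',f([(553,290),(574,291),(582,361)]),z)])
print('rim',[sh(p) for p in px2w('top',f([(733,178),(756,453)]),.045)])
a,b=[cv2.imread('pics/t%d.png'%i)[160:315,315:400].astype(int) for i in (4,5)]
print('tin outside change vs t0', [ (abs(cv2.imread('pics/t0.png')[210:305,370:395].astype(int)-cv2.imread('pics/t5.png')[210:305,370:395])).mean()])"
```

```text
0.01 [array([-0.0293, -0.1825]), array([-0.0307, -0.1973]), array([-0.0801, -0.1993])]
0.02 [array([-0.0302, -0.1811]), array([-0.0316, -0.1958]), array([-0.0805, -0.1978])]
0.03 [array([-0.0311, -0.1797]), array([-0.0325, -0.1942]), array([-0.0809, -0.1962])]
rim [array([ 0.039 , -0.3086]), array([-0.1493, -0.307 ])]
tin outside change vs t0 [np.float64(8.200140350877193)]
```

```bash
python3 -c "
from h import *
print(job.job_done())"
```

```text
the job is handed in; nothing more can be done
None
```

All four sinkers were swept out through the -y opening and, in the last top-camera picture, lie inside the zinc tin; the tin, ferrule, gauge and tongs looked unmoved, nothing touched the reel (not re-measured), and I handed the job in at about 18 s with no verdict returned.

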